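# Park the saddle weight on the rail and hold the box lid open

### The arm

A 6-joint arm with a two-finger parallel gripper is mounted at the origin on a cart in front of the work surface, level with it; the furniture and walls round the work are solid. World frame = base frame: x ahead of the robot, y to its left, z up, the work surface at z = 0. Lengths are in m, angles in rad, forces in N, time in s.
With the tool pointing down it reaches from about 0.325 to 0.9 m from the base axis. Payload 3.5 kg.
Tool frame: the origin (TCP) lies on the centre line of the jaws, within the pads' length; the fingertips stand robot.tip_extent ahead of it and the grasp point (between the pads) lies 6 mm ahead of it (robot.tip_extent is the distance from the TCP to the fingertips, in m); z points along the fingers, y is the line along which they close (so a half turn about z gives the same grasp; the last joint's range is limited). The gripper opens to 85 mm and grips with 20 to 120 N. Pads are 22 mm wide; open, the fingers measure 114 mm over their backs; the gripper's body (76 mm by 85 mm) begins 54 mm behind the grasp point. The pads swing forward as they close: fully open they stand 13 mm farther back than shut.
Start: joints at [1.246, 0.276, -0.026, 1.268, 0, 1.467], TCP at [0.137, 0.61, 0.256] pointing down, gripper open.
Joint ranges: [-3.12, 3.12], [-0.85, 1.88], [-1.08, 1.24], [-1.95, 2.15], [-1.57, 1.53], [-3.14, 3.14]. Speed limits (rad/s): [2.57, 2.57, 3.14, 3.14, 3.14, 3.14].

### API

Orientations are given as [roll, pitch, yaw] about the fixed x, y, z axes, in that order (R = Rz(yaw) Ry(pitch) Rx(roll)).
In Python, from cell import robot gives the robot as it stands. The module is installed in compiled form; this text tells all that it offers.
- The arm moves only by the tool move_arm, never from a script. Its argument "rows" is one flat list of numbers, 6 for each row, row after row: the shift along the tool's x, y, z in units of 300 mm (1.0 is 300 mm), then the turn, a rotation vector about the tool's x, y, z in units of 0.08 rad (1.0 is 0.08 rad). A call has 1 to 8 rows; each row shifts and turns the commanded pose from where the row before left it, along the tool's axes as they then stand; what a row does not reach is not made up. A row lasts 1/12 s, in which the tool goes at most 41.7 mm and 7.16 degrees, less where a joint would pass 70% of its speed; a pose out of reach is approached as far as the arm can. A call with a number of a shift or a turn outside -1 to 1 is refused whole. A call with a gripper value outside its range is refused whole. "fingers" is the gripper command: -1 is fully open, 1 is shut, values between are in proportion, set as the call begins (left out, the last holds). The fingers move at their own pace and stop on an object; "force" is the grip in N (left out, the last holds). Time passes only in rows, so rows that do not move let the fingers close. It gives the time, the measured TCP pose, the force, the opening and the grip force at its end, in the units of the state.
- robot.observe(): the state, without advancing time (a new reading comes with each control period).
- robot.get_image(name): name is "side" or "top"; returns a dict with "image" (480x640x3 uint8, red, green, blue), "z_map" (480x640 float32, m along the optical axis (not along the pixel's ray), 0 where there is no reading), "fx", "fy", "cx", "cy" (pixels), "R" (3x3) and "t" (3): a world point X has camera coordinates R X + t. Camera axes: x right, y down, z forward; pixel columns grow to the right and rows downward; lengths in m; the calibration is good to about 2 mm. A picture is of the moment at which its call begins.
- robot.finish_job(): hands the job in; it is judged then, once.
The state is a dict: "time": time; "joint_positions": joint angles; "qd": joint speeds; "effort": joint torques, N m; "position": TCP position; "tool_rot": TCP orientation; "force": force on the tool from outside, world axes, zero at the start; "wrist_torque": the same for the moment, N m; "gripper_width": opening from 0.0 (shut) to 1.0 (fully open); "grip_force": force on a finger pad.
Only numpy, scipy, OpenCV 4.12 (cv2) and the standard library are available. Lean on these libraries where they do the work, as an engineer would, in place of code of your own. Each camera call takes 0.05 s, during which the arm holds its last target. There are 200 camera calls.

### The job

The lid of the mesh-lidded box is weighed down: first take the U-shaped saddle weight off the lid and drape it astride the bar of the small rail stand, so that it hangs there on its own. Then lift the lid by its pull handle to about 45 degrees and keep holding it there so that the parts inside can be photographed: finish with the gripper still on the handle, since the lid falls shut when let go. Leave the other things on the table where they are.

Things in the scene. Friction and masses are not known exactly. Their poses are not given: they have to be found in the camera images.
- parts_box: translucent parts box, 129 (x) x 186 (y) x 63 mm high, fixed to the table. Origin: centre of its underside; its front (the handle side) faces its own -x, the lid is hinged at its rear (+x) on a line along y at x = +63 mm, z = 58 mm. Small pots and stoppers lie inside; they are part of it.
- parts_box_lid (a joint): angle of the box's flat meshed lid in rad: 0 shut, 0.785 is 45 degrees; grows as its front edge rises and swings back about the rear hinge. The lid weighs under 0.2 kg, has no stay or spring and falls shut when let go. Its top is 60 mm above the table when shut.
- handle_bar (a point): middle of the bar of the steel pull handle on the lid near its front edge: a round bar 10 mm thick and 80 mm long along this point's y, on a leg at each end, so that its middle 65 mm can be straddled from above. The point lies on the bar's centre line, 38 mm above the lid (98 mm above the table when shut), 108 mm in front of the hinge line and 40 mm above it; it turns with the lid (z is the lid's normal).
- saddle_center (a point): centre of the saddle weight, half-way up: a dark steel inverted U of 0.17 to 0.35 kg, 50 mm long (x, along its tunnel), 34 mm wide (y, across its two legs) and 63 mm tall (z up); legs 6 mm thick, gap between them 22 mm, open below and at both ends. It stands on its legs on the lid behind the handle at the start.
- saddle_arch (a point): the same weight: middle of the underside of its crown (where it rests on a bar), 55 mm above the feet of its legs and 23.5 mm above saddle_center; same axes.
- rail: rail stand fixed to the table: a horizontal steel bar 12 mm thick and 180 mm long along its own y, its centre line 125 mm above the table, on a post at each end. Origin on the table under the middle of the bar.
- rail_mid (a point): middle of the rail's bar, on its centre line.
- tape_roll: bystander: upright roll of white tape, 62 mm wide, 48 mm tall; origin at the centre of its underside.
- loupe: bystander: folded red pocket loupe on the pink towel, 36 x 52 x 14 mm; origin at the centre of its underside.
- cap_white: bystander: small white cap, 30 mm wide, 13 mm tall; origin at the centre of its underside.
- amber_bottle: bystander: brown bottle with black cap, 70 mm wide, 142 mm tall; origin at the centre of its underside.

How it is judged:
By the outcome, as a careful person would: the job done as asked, in the order asked, and still so for the second after the job is handed in, while the arm keeps its last pose, push and grip.
It also fails if it takes over 48 s, if anything falls off the work surface, if the arm or the gripper's body presses on something with over 40 N, if the wrist force passes 120 N, or if a joint passes its speed limit or range.

## Working session

There is one attempt and no reset: what is moved stays moved. The work goes in short steps, Python scripts to look and compute and a tool call to move; the robot and the scene stay as the last step left them, time stands still between calls to the robot, and variables do not carry over. Pictures are saved under pics/ and viewed, at most 10 in all, crops included, and the job is handed in when it is done.

Besides the shell and the picture viewer there is one more tool, called after "Emit:" in YAML: its name, and indented under it one key for each argument. move_arm: Moves the arm, as the interface text tells. Shifts and turns lie within -1 to 1; 1 stands for 300 mm of shift or 0.08 rad of turn. Its arguments: {"type":"object","properties":{"rows":{"type":"array","items":{"type":"number"}},"fingers":{"type":"number"},"force":{"type":"number"}},"required":["rows"]}

```bash
mkdir -p pics; ls
python3 - <<'E'
from cell import robot
import cv2,numpy as np
s=robot.observe();print({k:np.round(v,3) for k,v in s.items()}, robot.tip_extent)
for n in("top","side"):
    d=robot.get_image(n);cv2.imwrite(f"pics/{n}0.png",d["image"][:,:,::-1]);np.savez(f"{n}0.npz",**d)
    print(n,d["R"].round(3).tolist(),d["t"].round(3),d["fx"])
E
```

```text
pics
{'time': np.float64(0.0), 'joint_positions': array([ 1.246,  0.277, -0.028,  1.268,  0.   ,  1.467]), 'qd': array([-0.   ,  0.   , -0.002, -0.002, -0.   ,  0.001]), 'effort': array([-0.0000e+00, -4.4551e+01,  2.9520e+01,  1.7000e-02, -0.0000e+00,
       -0.0000e+00]), 'position': array([0.137, 0.609, 0.255]), 'tool_rot': array([-3.139, -0.   ,  2.92 ]), 'force': array([-0.336, -0.293, -0.659]), 'wrist_torque': array([-0.029, -0.043,  0.015]), 'grip_force': np.float64(0.0), 'gripper_width': np.float64(0.998)} 0.025
top [[-0.027, -1.0, 0.01], [-0.984, 0.024, -0.179], [0.178, -0.015, -0.984]] [0.225 0.602 1.206] 594.273138163215
side [[0.842, -0.539, -0.008], [-0.328, -0.501, -0.801], [0.428, 0.677, -0.599]] [-0.422  0.388  0.759] 603.9033206246146
```

View pics/top0.png

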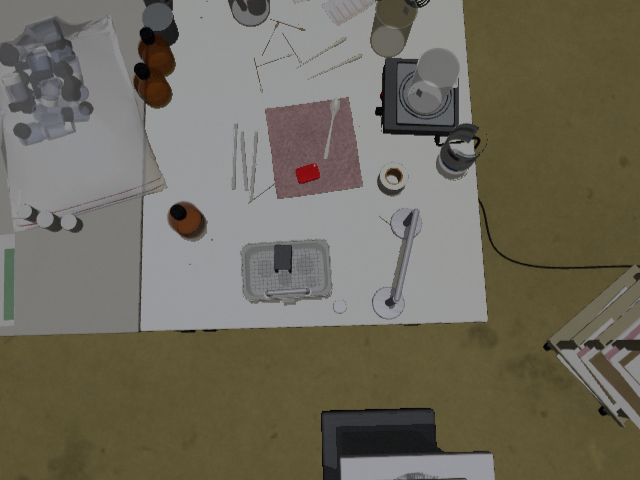

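View pics/side0.png

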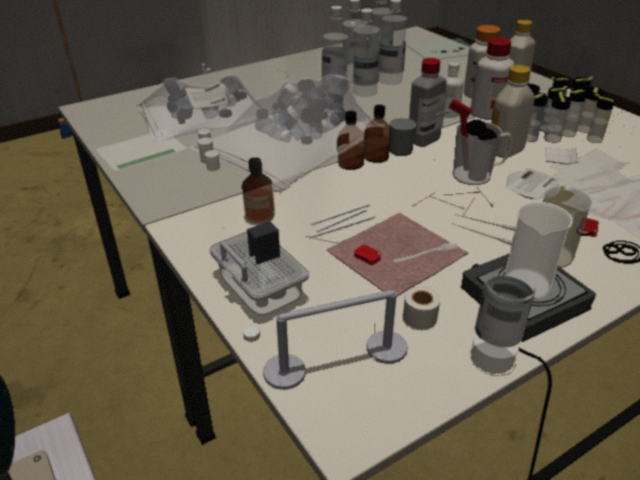

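The top view shows the box at about (286,271), the saddle at (283,258), the handle bar at (288,293), and the rail bar from (413,213) to (394,300). The side view agrees: saddle at (263,243), rail bar from (280,318) to (392,295). Next I'll localise them with the depth data.

```bash
cat > h.py <<'E'
import numpy as np,cv2
def cloud(d):
    z=d["z_map"];v,u=np.mgrid[:480,:640]
    P=np.stack([(u-d["cx"])/d["fx"]*z,(v-d["cy"])/d["fy"]*z,z],-1)
    W=(P-d["t"])@d["R"]; W[z==0]=np.nan
    return W
def proj(d,X):
    c=d["R"]@np.asarray(X)+d["t"];return c[0]/c[2]*d["fx"]+d["cx"],c[1]/c[2]*d["fy"]+d["cy"]
def rect(P,n):
    r=cv2.minAreaRect((P[:,:2]*1000).astype(np.float32)); print(n,len(P),np.round(r[0],1),np.round(r[1],1),round(r[2],1),"med z",np.median(P[:,2]).round(4), "bounds",P.min(0).round(3),P.max(0).round(3))
E
python3 - <<'E'
from h import *
for n,boxes in(("top",{"box":(235,230,340,310),"rail":(370,200,425,325)}),("side",{"box":(200,215,315,315),"rail":(262,285,410,390)})):
    d=dict(np.load(n+"0.npz"));W=cloud(d)
    def reg(b,lo,hi):
        a,c,e,f=b;Q=W[c:f,a:e].reshape(-1,3);return Q[(Q[:,2]>lo)&(Q[:,2]<hi)]
    B=boxes["box"]
    rect(reg(B,.105,.14),n+" saddle top")
    rect(reg(B,.115,.14),n+" saddle top2")
    rect(reg(B,.085,.104),n+" handle(+saddle sides)")
    rect(reg(B,.045,.066),n+" lid")
    R=reg(boxes["rail"],.117,.14);rect(R,n+" rail")
    l=cv2.fitLine(R[:,:2].astype(np.float32),cv2.DIST_HUBER,0,.01,.01).ravel();print(l.round(4))
    im=d["image"]
    for k,b in boxes.items():
        a,c,e,f=b
        cv2.imwrite(f"pics/{n}_{k}.png",cv2.resize(im[c:f,a:e,::-1],None,fx=5,fy=5,interpolation=cv2.INTER_CUBIC))
E
```

```text
top saddle top 459 [528.7 250.5] [69.1 95.6] 84.3 med z 0.1219 bounds [0.483 0.22  0.105] [0.578 0.29  0.129]
top saddle top2 430 [553.  264.9] [33.9 49.3] 88.7 med z 0.1221 bounds [0.528 0.248 0.116] [0.578 0.282 0.129]
top handle(+saddle sides) 197 [512.1 259. ] [60.6 88.6] 2.4 med z 0.1004 bounds [0.48  0.214 0.086] [0.543 0.302 0.104]
top lid 4317 [532.  260.2] [129.  186.1] 2.3 med z 0.0599 bounds [0.467 0.167 0.05 ] [0.599 0.354 0.066]
top rail 610 [551.4  19.2] [ 15.2 196.2] 74.5 med z 0.1292 bounds [ 0.457 -0.012  0.117] [0.646 0.051 0.136]
[ 0.9639 -0.2663  0.5491  0.0202]
side saddle top 715 [522.8 153.9] [262.8  97.4] 85.2 med z 0.1234 bounds [0.465 0.023 0.105] [0.58  0.287 0.134]
side saddle top2 584 [525.4 157.1] [264.9  56.7] 74.1 med z 0.1241 bounds [0.465 0.023 0.115] [0.58  0.283 0.134]
side handle(+saddle sides) 451 [530.4 258. ] [95.1 87.6] 2.2 med z 0.0979 bounds [0.481 0.213 0.085] [0.578 0.3   0.104]
side lid 3169 [533.2 258.4] [128.1 190.9] 3.1 med z 0.0611 bounds [0.469 0.164 0.045] [0.601 0.355 0.066]
side rail 1010 [552.   17.3] [ 17.1 194.8] 73.5 med z 0.1295 bounds [ 0.458 -0.013  0.117] [0.647 0.052 0.135]
[ 0.964  -0.2659  0.5601  0.0137]
```

View pics/top_box.png

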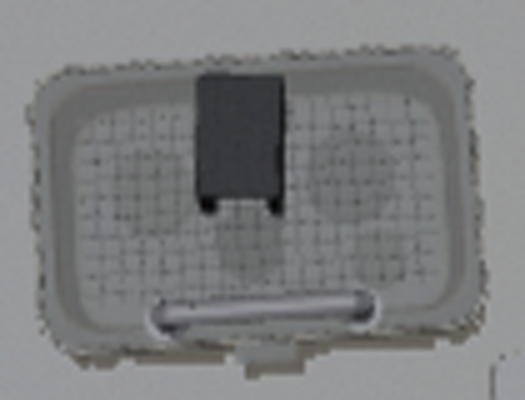

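View pics/side_box.png

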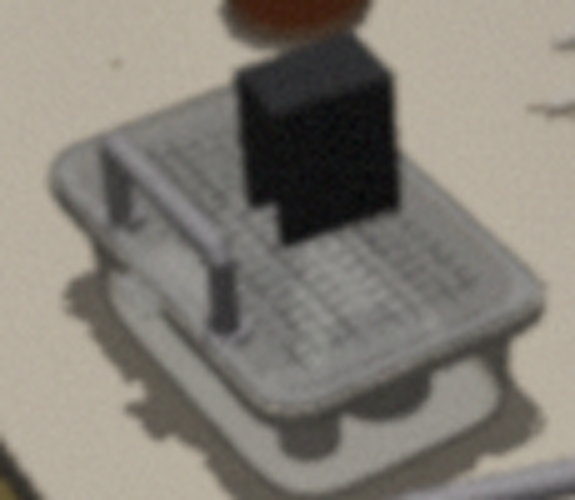

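Measured positions (m):
- **Saddle:** (0.553, 0.265), top at z = 0.123, yaw about -1.3°.
- **Box:** (0.532, 0.260), yaw about 2.5°.
- **Handle bar:** about (0.487, 0.258, 0.098).
- **Rail middle:** (0.552, 0.018), bar direction -15.4° from x.

The two crops confirm the saddle's tunnel runs along x and its legs stand at ±y. I'll now move to above the saddle.

Emit:
move_arm:
  rows: [0, 0, 0, 0, 0, -0.83, 0, 0, 0, 0, 0, -0.83, 0, 0, 0, 0, 0, -0.83, -0.088, -0.07, 0.01, 0, 0, 0, -0.088, -0.07, 0.01, 0, 0, 0, -0.088, -0.07, 0.01, 0, 0, 0, -0.088, -0.07, 0.01, 0, 0, 0, -0.088, -0.07, 0.01, 0, 0, 0]
  fingers: -0.2
  force: 40

```text
time: 0.77
position: [0.2677, 0.5003, 0.2406]
tool_rot: [-3.141, -0.0, 3.12]
force: [0.6, 0.0, 0.2]
gripper_width: 0.602
grip_force: 0.0
```

Emit:
move_arm:
  rows: [-0.088, -0.07, 0.01, 0, 0, 0, -0.088, -0.07, 0.01, 0, 0, 0, -0.088, -0.07, 0.01, 0, 0, 0, -0.088, -0.07, 0.01, 0, 0, 0, -0.088, -0.07, 0.01, 0, 0, 0, -0.088, -0.07, 0.01, 0, 0, 0, -0.088, -0.07, 0.01, 0, 0, 0, -0.088, -0.07, 0.01, 0, 0, 0]

```text
time: 1.43
position: [0.4752, 0.3275, 0.2167]
tool_rot: [-3.141, -0.001, 3.119]
force: [-0.0, 1.1, 0.2]
gripper_width: 0.599
grip_force: 0.0
```

Emit:
move_arm:
  rows: [-0.088, -0.07, 0.01, 0, 0, 0, -0.088, -0.07, 0.01, 0, 0, 0, -0.06, -0.05, 0.01, 0, 0, 0, 0, 0, 0, 0, 0, 0, 0, 0, 0, 0, 0, 0]

```text
time: 1.85
position: [0.5442, 0.2693, 0.2074]
tool_rot: [-3.141, -0.002, 3.117]
force: [0.1, 0.3, -0.1]
gripper_width: 0.603
grip_force: 0.0
```

Emit:
move_arm:
  rows: [-0.03, -0.014, 0.04, 0, 0, 0, 0, 0, 0.06, 0, 0, 0, 0, 0, 0.06, 0, 0, 0, 0, 0, 0.06, 0, 0, 0, 0, 0, 0.06, 0, 0, 0, 0, 0, 0.04, 0, 0, 0, 0, 0, 0.015, 0, 0, 0, 0, 0, 0, 0, 0, 0]

```text
time: 2.52
position: [0.5512, 0.2661, 0.106]
tool_rot: [-3.14, -0.003, 3.12]
force: [0.4, -0.7, 0.7]
gripper_width: 0.6
grip_force: 0.0
```

Emit:
move_arm:
  rows: [0, 0, 0, 0, 0, 0, 0, 0, 0, 0, 0, 0, 0, 0, 0, 0, 0, 0, 0, 0, 0, 0, 0, 0, 0, 0, 0, 0, 0, 0, 0, 0, 0, 0, 0, 0]
  fingers: 1
  force: 40

```text
time: 3.02
position: [0.5535, 0.2664, 0.1087]
tool_rot: [3.141, 0.002, 3.119]
force: [-0.3, 0.7, 2.3]
gripper_width: 0.389
grip_force: 42.3
```

Emit:
move_arm:
  rows: [0, 0, -0.03, 0, 0, 0, 0, 0, -0.06, 0, 0, 0, 0, 0, -0.08, 0, 0, 0, 0, 0, -0.08, 0, 0, 0, 0, 0, -0.08, 0, 0, 0, 0, 0, -0.06, 0, 0, 0, 0, 0, 0, 0, 0, 0, 0, 0, 0, 0, 0, 0]

```text
time: 3.68
position: [0.5534, 0.2661, 0.2257]
tool_rot: [3.141, 0.002, 3.119]
force: [0.5, -1.0, -3.1]
gripper_width: 0.392
grip_force: 42.1
```

Run:
```python
from cell import robot
from h import *
s=robot.observe();print(s["position"].round(4),s["tool_rot"].round(3),s["force"].round(1),s["gripper_width"])
for n in("top","side"):
    d=robot.get_image(n);np.savez(f"{n}1.npz",**d)
    u,v=proj(d,s["position"]);u,v=int(u),int(v);print(n,u,v)
    a,b=max(u-70,0),max(v-70,0)
    cv2.imwrite(f"pics/{n}1.png",cv2.resize(d["image"][b:v+70,a:u+70,::-1],None,fx=4,fy=4))
```

```text
[0.5534 0.2661 0.2257] [3.141e+00 2.000e-03 3.119e+00] [ 0.5 -1.  -3.1] 0.3920627511332065
top 279 248
side 257 180
```

View pics/side1.png

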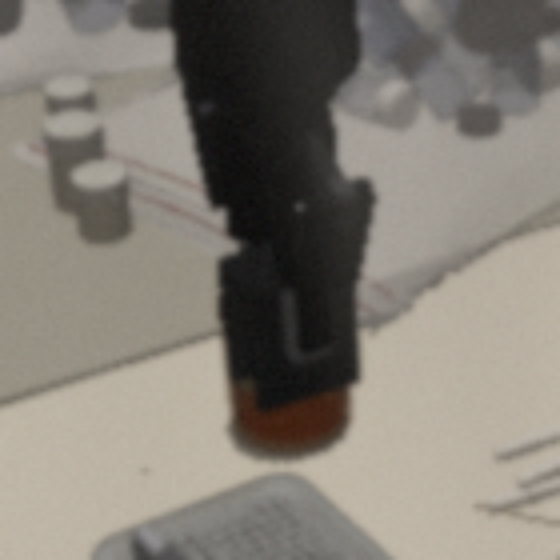

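The side view shows the saddle held upright between the fingers and clear of the lid. Next I'll turn it to the rail's direction and carry it over.

Emit:
move_arm:
  rows: [0, 0, 0, 0, 0, 0.77, 0, 0, 0, 0, 0, 0.77, 0, 0, 0, 0, 0, 0.77, 0, 0, 0, 0, 0, 0.77, -0.01, -0.04, 0, 0, 0, 0, -0.02, -0.08, 0, 0, 0, 0, -0.02, -0.08, 0, 0, 0, 0, -0.02, -0.08, 0, 0, 0, 0]

```text
time: 4.45
position: [0.5493, 0.1779, 0.2228]
tool_rot: [-3.139, -0.003, 2.875]
force: [1.4, 0.3, -2.9]
gripper_width: 0.392
grip_force: 41.9
```

Emit:
move_arm:
  rows: [-0.02, -0.08, 0, 0, 0, 0, -0.02, -0.08, 0, 0, 0, 0, -0.02, -0.08, 0, 0, 0, 0, -0.02, -0.08, 0, 0, 0, 0, -0.02, -0.08, 0, 0, 0, 0, -0.02, -0.08, 0, 0, 0, 0, -0.01, -0.04, 0, 0, 0, 0, 0, 0, 0, 0, 0, 0]

```text
time: 5.12
position: [0.5457, 0.0161, 0.2234]
tool_rot: [-3.14, -0.003, 2.87]
force: [-0.3, 1.0, -3.1]
gripper_width: 0.395
grip_force: 41.9
```

Run:
```python
from cell import robot
from h import *
s=robot.observe();p=s["position"];print(p.round(4),s["tool_rot"].round(3),s["force"].round(1),s["gripper_width"])
d0=dict(np.load("side0.npz"));d=robot.get_image("side");W=cloud(d);W0=cloud(d0)
m=(np.linalg.norm(W[...,:2]-p[:2],axis=-1)<.06)&(d0["z_map"]-d["z_map"]>.02)&(W[...,2]>.14)
P=W[m];z0=np.percentile(P[:,2],1);print("lowest",z0,len(P));L=P[P[:,2]<z0+.03];
ax=np.array([.964,-.266]);nn=np.array([.266,.964])
q=(L[:,:2]-p[:2]);print("along",np.percentile(q@ax,[1,99]),"across",np.percentile(q@nn,[1,50,99]))
R=W0[285:390,262:410].reshape(-1,3);R=R[(R[:,2]>.12)&(R[:,2]<.14)];print("rail across rel tcp (old)",np.percentile((R[:,:2]-p[:2])@nn,[2,50,98]))
u,v=map(int,proj(d,p));cv2.imwrite("pics/side2.png",cv2.resize(d["image"][v-60:v+140,u-100:u+100,::-1],None,fx=3,fy=3))
```

```text
[0.5457 0.0161 0.2234] [-3.14e+00 -3.00e-03  2.87e+00] [-0.3  1.  -3.1] 0.3950030546342684
lowest 0.18524385030903065 17110
along [-0.02336083  0.02552303] across [-0.03053337 -0.01720035  0.01418911]
rail across rel tcp (old) [-0.0025371   0.00160109  0.00891239]
```

View pics/side2.png

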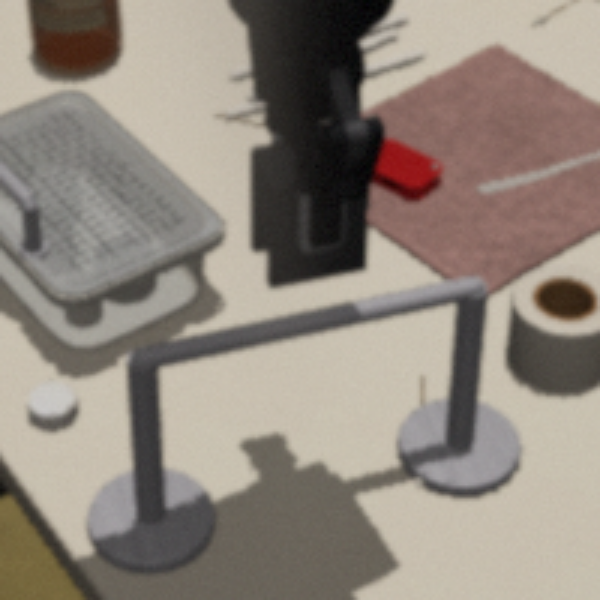

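The side view shows the saddle above the bar and aligned with it. It needs to shift about 4 mm across the bar, then go down.

Emit:
move_arm:
  rows: [-0.006, 0.013, 0, 0, 0, 0, 0, 0, 0.03, 0, 0, 0, 0, 0, 0.04, 0, 0, 0, 0, 0, 0.03, 0, 0, 0, 0, 0, 0, 0, 0, 0, 0, 0, 0, 0, 0, 0]

```text
time: 5.67
position: [0.5484, 0.0226, 0.1931]
tool_rot: [-3.141, -0.003, 2.874]
force: [-1.0, -0.2, -2.1]
gripper_width: 0.393
grip_force: 41.9
```

Emit:
move_arm:
  rows: [0, 0, 0.02, 0, 0, 0, 0, 0, 0.02, 0, 0, 0, 0, 0, 0.02, 0, 0, 0, 0, 0, 0.02, 0, 0, 0, 0, 0, 0.02, 0, 0, 0, 0, 0, 0, 0, 0, 0]

```text
time: 6.17
position: [0.5485, 0.022, 0.1631]
tool_rot: [-3.141, -0.003, 2.872]
force: [-1.9, -0.5, -2.3]
gripper_width: 0.391
grip_force: 41.9
```

Emit:
move_arm:
  rows: [0, -0.007, 0, 0, 0, 0, 0, 0, 0.02, 0, 0, 0, 0, 0, 0.02, 0, 0, 0, 0, 0, 0.02, 0, 0, 0, 0, 0, 0.02, 0, 0, 0, 0, 0, 0.02, 0, 0, 0, 0, 0, 0, 0, 0, 0]

```text
time: 6.75
position: [0.5479, 0.0201, 0.133]
tool_rot: [-3.141, -0.003, 2.873]
force: [-0.4, 0.2, -2.5]
gripper_width: 0.393
grip_force: 41.9
```

Emit:
move_arm:
  rows: [0, 0, 0.01, 0, 0, 0, 0, 0, 0.007, 0, 0, 0, 0, 0, 0.003, 0, 0, 0, 0, 0, 0, 0, 0, 0]

```text
time: 7.08
position: [0.5491, 0.02, 0.1287]
tool_rot: [-3.142, -0.0, 2.873]
force: [-0.6, 0.7, -2.6]
gripper_width: 0.394
grip_force: 41.9
```

Emit:
move_arm:
  rows: [0, 0, 0.006, 0, 0, 0, 0, 0, 0.005, 0, 0, 0, 0, 0, 0, 0, 0, 0]

```text
time: 7.33
position: [0.549, 0.0199, 0.1253]
tool_rot: [-3.142, -0.0, 2.873]
force: [-0.1, -0.1, -3.2]
gripper_width: 0.395
grip_force: 41.9
```

Emit:
move_arm:
  rows: [0, 0, 0.005, 0, 0, 0, 0, 0, 0.005, 0, 0, 0, 0, 0, 0, 0, 0, 0]

```text
time: 7.58
position: [0.5492, 0.0199, 0.1247]
tool_rot: [-3.142, 0.001, 2.873]
force: [-5.8, -0.1, 10.2]
gripper_width: 0.391
grip_force: 43.4
```

It's resting on the bar, so I'll ease off, release and rise.

Emit:
move_arm:
  rows: [0, 0, -0.006, 0, 0, 0, 0, 0, 0, 0, 0, 0, 0, 0, 0, 0, 0, 0, 0, 0, 0, 0, 0, 0]
  fingers: -0.1

```text
time: 7.92
position: [0.5495, 0.0199, 0.1245]
tool_rot: [3.141, 0.001, 2.873]
force: [-0.9, 1.1, -0.5]
gripper_width: 0.554
grip_force: 0.0
```

Emit:
move_arm:
  rows: [0, 0, -0.02, 0, 0, 0, 0, 0, -0.05, 0, 0, 0, 0, 0, -0.08, 0, 0, 0, 0, 0, -0.1, 0, 0, 0, 0, 0, -0.1, 0, 0, 0, 0, 0, 0, 0, 0, 0]

```text
time: 8.42
position: [0.5532, 0.0197, 0.2364]
tool_rot: [3.139, 0.012, 2.873]
force: [1.1, -0.1, 1.4]
gripper_width: 0.549
grip_force: 0.0
```

Run:
```python
from cell import robot
from h import *
s=robot.observe();p=s["position"];print(p.round(4),s["tool_rot"].round(3),s["force"].round(1),s["gripper_width"],s["joint_positions"].round(3))
d=robot.get_image("side")
u,v=map(int,proj(d,[.55,.02,.1]));cv2.imwrite("pics/side3.png",cv2.resize(d["image"][v-100:v+80,u-170:u+90,::-1],None,fx=3,fy=3))
```

```text
[0.5532 0.0197 0.2364] [3.139 0.012 2.873] [ 1.1 -0.1  1.4] 0.5490998366100577 [-0.081  0.154 -0.222  1.183  0.     0.188]
```

View pics/side3.png

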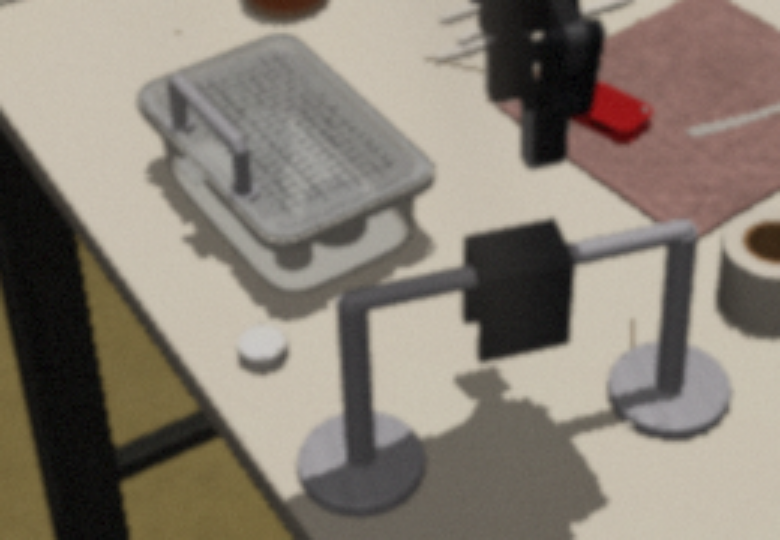

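The saddle hangs astride the bar on its own. Next I'll turn the jaws to straddle the handle.

Emit:
move_arm:
  rows: [0, 0, 0, 0, 0, 0.98, 0, 0, 0, 0, 0, 0.98, 0, 0, 0, 0, 0, 0.98, 0, 0, 0, 0, 0, 0.98, 0, 0, 0, 0, 0, 0.98, 0, 0, 0, 0, 0, 0.98, 0, 0, 0, 0, 0, 0.98, 0, 0, 0, 0, 0, 0.98]

```text
time: 9.13
position: [0.5483, 0.02, 0.228]
tool_rot: [-3.14, -0.002, 2.241]
force: [0.2, 0.1, -1.2]
gripper_width: 0.549
grip_force: 0.0
```

Emit:
move_arm:
  rows: [0, 0, 0, 0, 0, 0.98, 0, 0, 0, 0, 0, 0.98, 0, 0, 0, 0, 0, 0.98, 0, 0, 0, 0, 0, 0.98, 0, 0, 0, 0, 0, 0.98, 0, 0, 0, 0, 0, 0.98, 0, 0, 0, 0, 0, 0.98, 0, 0, 0, 0, 0, 0.98]

```text
time: 9.8
position: [0.5483, 0.02, 0.228]
tool_rot: [-3.139, -0.0, 1.614]
force: [-0.8, -0.2, 0.9]
gripper_width: 0.552
grip_force: 0.0
```

Emit:
move_arm:
  rows: [0.08, -0.018, 0, 0, 0, 0, 0.08, -0.018, 0, 0, 0, 0, 0.08, -0.018, 0, 0, 0, 0, 0.08, -0.018, 0, 0, 0, 0, 0.08, -0.018, 0, 0, 0, 0, 0.08, -0.018, 0, 0, 0, 0, 0.08, -0.018, 0, 0, 0, 0, 0.08, -0.018, 0, 0, 0, 0]

```text
time: 10.47
position: [0.4956, 0.2105, 0.2281]
tool_rot: [-3.139, 0.001, 1.618]
force: [0.1, 0.3, 0.2]
gripper_width: 0.553
grip_force: 0.0
```

Emit:
move_arm:
  rows: [0.08, -0.018, 0.03, 0, 0, 0, 0.08, -0.018, 0.03, 0, 0, 0, 0, 0, 0.03, 0, 0, 0, 0, 0, 0.03, 0, 0, 0, 0, 0, 0, 0, 0, 0, 0, 0, 0, 0, 0, 0]

```text
time: 10.97
position: [0.4831, 0.256, 0.1921]
tool_rot: [-3.139, 0.001, 1.617]
force: [-0.3, -0.8, -0.2]
gripper_width: 0.548
grip_force: 0.0
```

Emit:
move_arm:
  rows: [0.005, 0.013, 0.03, 0, 0, 0, 0, 0, 0.05, 0, 0, 0, 0, 0, 0.06, 0, 0, 0, 0, 0, 0.06, 0, 0, 0, 0, 0, 0.05, 0, 0, 0, 0, 0, 0.03, 0, 0, 0, 0, 0, 0, 0, 0, 0, 0, 0, 0, 0, 0, 0]

```text
time: 11.63
position: [0.4879, 0.2584, 0.1092]
tool_rot: [-3.141, 0.0, 1.617]
force: [-0.6, -0.7, 0.7]
gripper_width: 0.547
grip_force: 0.0
```

Emit:
move_arm:
  rows: [0, 0, 0, 0, 0, 0, 0, 0, 0, 0, 0, 0, 0, 0, 0, 0, 0, 0, 0, 0, 0, 0, 0, 0, 0, 0, 0, 0, 0, 0, 0, 0, 0, 0, 0, 0, 0, 0, 0, 0, 0, 0]
  fingers: 1
  force: 35

```text
time: 12.22
position: [0.4879, 0.2591, 0.1104]
tool_rot: [3.141, -0.001, 1.618]
force: [-1.6, -0.9, 6.0]
gripper_width: 0.099
grip_force: 34.3
```

The handle is gripped. I'll lift along the lid's arc about the hinge.

Emit:
move_arm:
  rows: [0, 0.007, -0.017, 0, 0, 0, 0, 0.008, -0.017, 0, 0, 0, 0, 0.009, -0.0165, 0, 0, 0, 0, 0.009, -0.0165, 0, 0, 0, 0, 0.0105, -0.0155, 0, 0, 0, 0, 0.0105, -0.0155, 0, 0, 0, 0, 0.012, -0.0145, 0, 0, 0, 0, 0.012, -0.0145, 0, 0, 0]

```text
time: 12.88
position: [0.5089, 0.2599, 0.1475]
tool_rot: [-3.137, -0.0, 1.619]
force: [-6.7, 1.8, 2.6]
gripper_width: 0.099
grip_force: 34.2
```

Emit:
move_arm:
  rows: [0, 0.0135, -0.013, 0, 0, 0, 0, 0.0135, -0.013, 0, 0, 0, 0, 0.0145, -0.012, 0, 0, 0, 0, 0.0145, -0.012, 0, 0, 0, 0, 0.016, -0.0105, 0, 0, 0, 0, 0.016, -0.0105, 0, 0, 0, 0, 0.0165, -0.009, 0, 0, 0, 0, 0.0165, -0.009, 0, 0, 0]

```text
time: 13.55
position: [0.5462, 0.2615, 0.1765]
tool_rot: [-3.14, 0.0, 1.619]
force: [-7.5, 0.3, 3.8]
gripper_width: 0.094
grip_force: 34.3
```

Emit:
move_arm:
  rows: [0, 0, 0, 0, 0, 0, 0, 0, 0, 0, 0, 0, 0, 0, 0, 0, 0, 0]

```text
time: 13.8
position: [0.5479, 0.2616, 0.177]
tool_rot: [3.14, 0.0, 1.618]
force: [-6.3, -0.1, 9.8]
gripper_width: 0.099
grip_force: 35.5
```

Run:
```python
from cell import robot
from h import *
s=robot.observe();p=s["position"];print(p.round(4),s["tool_rot"].round(3),s["force"].round(1),s["gripper_width"])
d=robot.get_image("side");W=cloud(d)
Q=W[150:320,200:320].reshape(-1,3);h=np.array([.595,.262]);e=np.array([np.cos(.045),np.sin(.045)])
r=(Q[:,:2]-h)@e; l=(Q[:,:2]-h)@np.array([-e[1],e[0]])
m=(r>-.12)&(r<-.01)&(abs(l)<.09)&(Q[:,2]>.055)&(Q[:,2]<.16)
a=np.degrees(np.arctan2(Q[m,2]-.058,-r[m]));print(m.sum(),np.histogram(a,bins=np.arange(0,91,5)))
u,v=map(int,proj(d,[.55,.16,.1]));cv2.imwrite("pics/side4.png",cv2.resize(d["image"][v-110:v+90,u-120:u+140,::-1],None,fx=3,fy=3))
```

```text
[0.5479 0.2616 0.177 ] [3.14  0.    1.618] [-6.3 -0.1  9.8] 0.09929489987321719
1564 (array([ 90,   0,   0,   0,   0,   0,   1,   3, 194, 737, 242, 107,  43,
         0,   1,   0,   0,   0]), array([ 0,  5, 10, 15, 20, 25, 30, 35, 40, 45, 50, 55, 60, 65, 70, 75, 80,
       85, 90]))
```

View pics/side4.png

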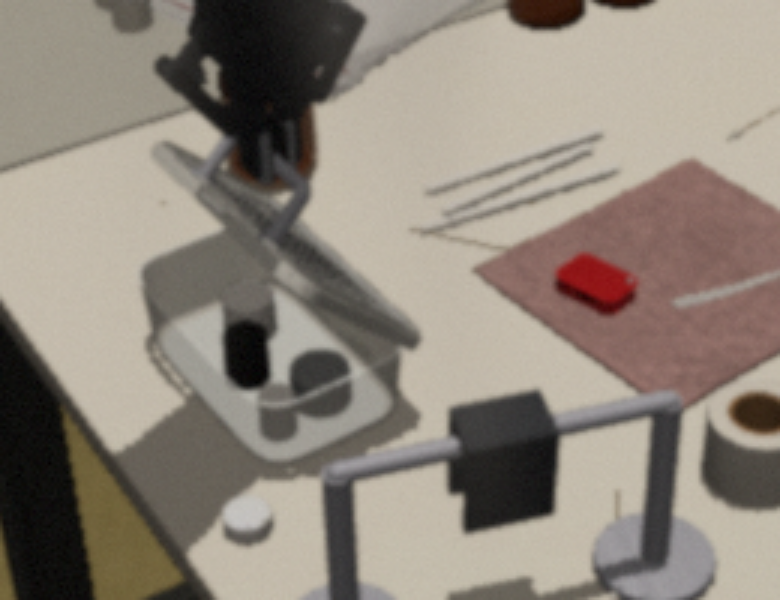

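The picture shows the lid open at roughly 45°, with the gripper on the handle. The saddle hangs astride the rail, and the tape roll, loupe and cap look undisturbed. I'm handing it in.

```bash
python3 -c "
from cell import robot
print(robot.finish_job())"
```

```text
the job is handed in; nothing more can be done
None
```

I draped the saddle weight astride the rail bar, where it hangs on its own, then lifted the lid to about 45–47°; the gripper still holds the handle, and the job was handed in at about 14 s of the 48 s limit.

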